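# Move a batch of metal vases to the packing rack in batch order

## Task

Move all four metal vases from the dark polishing rack to the light wooden packing rack, keeping the batch order as counted from the red end of each rack: the vase that starts nearest the polishing rack's red end goes on the pad nearest the packing rack's red end, the next one on the next pad, and so on. Stand each vase upright on the middle of its pad, setting it down rather than dropping it, and never let one fall over.

Things in the scene. Friction and masses are not known exactly. Their poses are not given: they have to be found in the camera images.
- brass_vase: brass-yellow six-lobed vase (fluted outline), tall: 100 mm high, 40 to 44 mm across depending on the direction, upright open-topped metal tube with a 4 mm wall and a closed bottom, about 0.1 to 0.35 kg, loose. Origin at the centre of its underside, z up along its axis. It starts on one of the four pads of the polishing rack, behind the yellow tag (55 mm beyond it, along the rack's x).
- alu_vase: silver aluminium six-lobed vase (fluted outline), low: 68 mm high, 40 to 44 mm across depending on the direction, upright open-topped metal tube with a 4 mm wall and a closed bottom, about 0.1 to 0.35 kg, loose. Origin at the centre of its underside, z up along its axis. It starts on one of the four pads of the polishing rack, behind the blue tag (55 mm beyond it, along the rack's x).
- copper_vase: reddish copper plain round vase, tall: 100 mm high, 44 mm in diameter, upright open-topped metal tube with a 4 mm wall and a closed bottom, about 0.1 to 0.35 kg, loose. Origin at the centre of its underside, z up along its axis. It starts on one of the four pads of the polishing rack, behind the orange tag (55 mm beyond it, along the rack's x).
- black_vase: black plain round vase, low: 68 mm high, 44 mm in diameter, upright open-topped metal tube with a 4 mm wall and a closed bottom, about 0.1 to 0.35 kg, loose. Origin at the centre of its underside, z up along its axis. It starts on one of the four pads of the polishing rack, behind the white tag (55 mm beyond it, along the rack's x).
- brass_tag: yellow flat tag, 34 x 46 x 3 mm, fixed on the front (robot side) strip of the polishing rack in front of the place where the brass vase starts; it stays there and so still shows that place afterwards. Origin at the centre of its underside, x away from the robot along the rack's x, 55 mm short of the pad's centre.
- alu_tag: blue flat tag, 34 x 46 x 3 mm, fixed on the front (robot side) strip of the polishing rack in front of the place where the aluminium vase starts; it stays there and so still shows that place afterwards. Origin at the centre of its underside, x away from the robot along the rack's x, 55 mm short of the pad's centre.
- copper_tag: orange flat tag, 34 x 46 x 3 mm, fixed on the front (robot side) strip of the polishing rack in front of the place where the copper vase starts; it stays there and so still shows that place afterwards. Origin at the centre of its underside, x away from the robot along the rack's x, 55 mm short of the pad's centre.
- black_tag: white flat tag, 34 x 46 x 3 mm, fixed on the front (robot side) strip of the polishing rack in front of the place where the black vase starts; it stays there and so still shows that place afterwards. Origin at the centre of its underside, x away from the robot along the rack's x, 55 mm short of the pad's centre.
- polish_rack: Dark polishing rack, vases start here, fixed, top 20 mm up, x -75 to 55, y -155 to 155 mm. Origin on the table under the row, x away from the robot, y along the row. Flush grey pads, 58 mm wide, at x 0, y -105, -35, 35, 105 mm. Rising 10 mm above the top: 4 mm dividers between pads, back lip at x 47-55 mm; end blocks 12 mm. End block at +y is red, the other is not.
- pack_rack: Light wood packing rack, empty, fixed, top 20 mm up, x -75 to 55, y -155 to 155 mm. Origin on the table under the row, x away from the robot, y along the row. Flush green pads, 58 mm wide, at x 0, y -105, -35, 35, 105 mm. Rising 10 mm above the top: 4 mm dividers between pads, back lip at x 47-55 mm; end blocks 12 mm. End block at -y (not +y) is red, the other is not.

How it is judged:
By the outcome, as a careful person would: the job done as asked, in the order asked, and still so for the second after the job is handed in, with the robot touching nothing.
It also fails if it takes over 122 s, if anything falls off the work surface, if the arm or the gripper's body presses on something with over 40 N, if the wrist force passes 120 N, or if a joint passes its speed limit or range.

## Robot

A 6-joint arm with a two-finger parallel gripper is mounted at the origin on the work surface. World frame = base frame: x ahead of the robot, y to its left, z up, the work surface at z = 0. Lengths are in m, angles in rad, forces in N, time in s.
With the tool pointing down it reaches from about 0.225 to 0.725 m from the base axis. Payload 3.1 kg.
Tool frame: the origin (TCP) lies midway between the tips of the shut fingers; the grasp point (between the pads) lies 19 mm behind it (arm.grip_point_offset is the distance from the TCP to the grasp point, in m); z points along the fingers, y is the line along which they close (so a half turn about z gives the same grasp; the last joint's range is limited). The gripper opens to 85 mm and grips with 20 to 120 N. Pads are 22 mm wide; open, the fingers measure 114 mm over their backs; the gripper's body (76 mm by 85 mm) begins 54 mm behind the grasp point. The pads swing forward as they close: fully open they stand 13 mm farther back than shut.
Start: joints at [-1.287, 0.048, 0.099, 1.622, 0, 1.443], TCP at [0.21, -0.481, 0.231] pointing down, gripper open.
Joint ranges: [-2.91, 2.91], [-0.99, 1.94], [-1.21, 1.42], [-2.12, 2.29], [-1.49, 1.47], [-3.14, 3.14]. Speed limits (rad/s): [2.79, 2.79, 3.14, 3.14, 3.14, 3.14].

## Interface

Orientations are given as a rotation vector (axis times angle).
In Python, from rig import arm, probe_bus, grab_frame, get_calibration gives the robot as it stands (arm), with the cameras as plain functions and the readings (probe_bus).
- The arm moves only by the shell command python3 steer.py FILE [FORCE], which reads ROWS from the file FILE. ROWS is a JSON list that holds a single list of rows (three levels of brackets), with 1 to 5 rows, each of 7 numbers: a rotation vector rx, ry, rz in rad, then dx, dy, dz in m, then the opening from 0.0 (shut) to 1.0 (fully open); each row is the pose to reach, as a shift and turn from the pose commanded when the command began, along the tool's axes at that moment; what a row does not reach only later rows make up. A row lasts 1/8 s, in which the tool goes at most 0.0625 m and 0.188 rad, less where a joint would pass 70% of its speed; a pose out of reach is approached as far as the arm can. The fingers move at their own pace and stop on an object; FORCE is the grip in N (left out, the last holds). Time passes only in rows, so rows that do not move let the fingers close. It prints the time, the measured TCP pose, the force, the opening and the grip force at its end. Input that does not fit is refused with a message, and nothing moves.
- probe_bus.sense(): the state, without advancing time (a new reading comes with each control period).
- grab_frame(name): name is "scene" or "side" or "wrist"; returns the picture (420x560x3 uint8, red, green, blue); there is no depth.
- get_calibration(name): a dict with "fx", "fy", "cx", "cy" (pixels), "rvec" (rotation vector, rad) and "tvec" (3), from world to camera coordinates, as OpenCV has them; the wrist camera has in their place "mount" (4x4, takes a point from camera to tool coordinates, whose origin is the TCP and whose axes are the flange's). Camera axes: x right, y down, z forward; pixel columns grow to the right and rows downward; lengths in m; the calibration is good to about 2 mm. A picture is of the moment at which its call begins: read the wrist's pose just before it. get_calibration takes no time and is no camera call.
- arm.job_done(): hands the job in; it is judged then, once.
The state is a dict: "t": time; "joint_positions": joint angles; "joint_velocities": joint speeds; "effort": joint torques, N m; "ee_pos": TCP position; "ee_rot": TCP orientation; "wrist_force": force on the tool from outside, world axes, zero at the start; "torque": the same for the moment, N m; "grip_width": opening from 0.0 (shut) to 1.0 (fully open); "grasp_force": force on a finger pad.
Only numpy, scipy, OpenCV 4.12 (cv2) and the standard library are available. Lean on these libraries where they do the work, as an engineer would, in place of code of your own. Each camera call takes 0.05 s, during which the arm holds its last target. There are 200 camera calls.

## Working session

There is one attempt and no reset: what is moved stays moved. The work goes in short steps, Python scripts to look and compute and a shell command to move; the robot and the scene stay as the last step left them, time stands still between calls to the robot, and variables do not carry over. Pictures are saved under pics/ and viewed, at most 14 in all, crops included, and the job is handed in when it is done.

```bash
ls; mkdir -p pics; python3 - <<'E'
from rig import arm, probe_bus, grab_frame, get_calibration
import cv2
for n in("scene","side"):
    cv2.imwrite(f"pics/{n}0.png",grab_frame(n)[:,:,::-1])
    c=get_calibration(n);print(n,c)
print(get_calibration("wrist"));print(probe_bus.sense(),arm.grip_point_offset)
E
```

```text
pics
rig.py
steer.py
scene {'fx': 415.4730561586338, 'fy': 415.4730561586338, 'cx': 279.13893854811585, 'cy': 212.00849965443894, 'rvec': array([ 0.67892959,  2.64540243, -1.15063368]), 'tvec': array([ 0.45848813, -0.10841993,  1.26796495])}
side {'fx': 494.9344431992476, 'fy': 494.9344431992476, 'cx': 274.1156298275955, 'cy': 219.7086421229258, 'rvec': array([ 0.97589548, -2.56759006,  0.90728063]), 'tvec': array([0.38313144, 0.28004439, 0.89625516])}
{'fx': 333.22955753945, 'fy': 333.22955753945, 'cx': 278.6677170228329, 'cy': 209.92054420619422, 'mount': array([[-2.93842763e-04, -9.62160713e-01, -2.72482432e-01,
         6.92598411e-02],
       [ 9.99999557e-01, -5.26375810e-04,  7.80290641e-04,
        -9.84753157e-05],
       [-8.94193161e-04, -2.72482082e-01,  9.62160442e-01,
        -1.41765205e-01],
       [ 0.00000000e+00,  0.00000000e+00,  0.00000000e+00,
         1.00000000e+00]])}
{'t': 0.1, 'joint_positions': array([-1.28682838e+00,  4.86475916e-02,  9.77480374e-02,  1.62202531e+00,
       -9.37095176e-06,  1.44303862e+00]), 'joint_velocities': array([-8.33218054e-05,  1.44859305e-03,  3.31846969e-03,  9.40313102e-04,
        2.70465247e-04,  3.90239957e-04]), 'effort': array([ 2.47703443e-03, -3.39851582e+01,  3.20935857e+01,  1.58321456e-02,
       -1.16395140e-04,  2.03565847e-06]), 'ee_pos': array([ 0.20994712, -0.48057775,  0.23024613]), 'ee_rot': array([-3.07318132e+00, -6.41745126e-01,  2.75367723e-04]), 'wrist_force': array([0.46677595, 0.00456408, 1.05091664]), 'torque': array([ 0.03262089, -0.03470541, -0.05320939]), 'grasp_force': 0.0, 'grip_width': 1.0024510708973846} 0.0187
```

View pics/scene0.png

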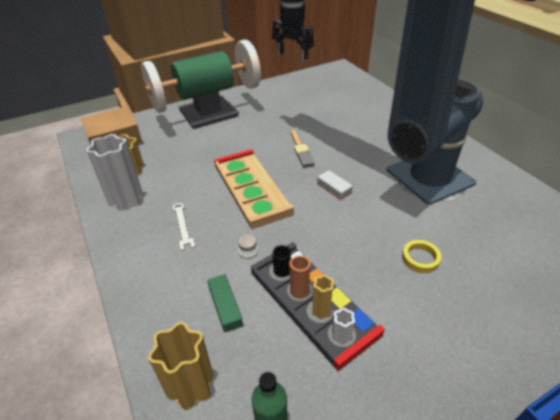

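View pics/side0.png

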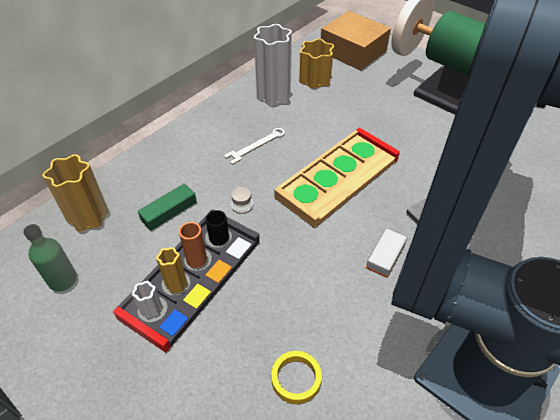

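The scene picture shows the polishing rack with its red end near (360,345). Counting from that end the vases are alu (344,325), brass (322,295), copper (300,275), black (281,260). The packing rack's red end is near (235,156), with green pads at (236,166), (243,179), (253,192) and (262,207). In the side picture all four tags are in view: blue (174,322), yellow (197,296), orange (218,271), white (239,246).

```bash
cat > h.py <<'E'
import numpy as np, cv2
from scipy.spatial.transform import Rotation as R
from scipy.optimize import least_squares
def wcal(s,c):
    T=np.eye(4);T[:3,:3]=R.from_rotvec(s["ee_rot"]).as_matrix();T[:3,3]=s["ee_pos"]
    M=np.linalg.inv(T@c["mount"]); return dict(c,rvec=R.from_matrix(M[:3,:3]).as_rotvec(),tvec=M[:3,3])
def K(c): return np.array([[c["fx"],0,c["cx"]],[0,c["fy"],c["cy"]],[0,0,1.]])
def proj(P,c): return cv2.projectPoints(np.array(P,float).reshape(-1,1,3),c["rvec"],c["tvec"],K(c),None)[0][:,0]
def unproj(uv,z,c):
    A=R.from_rotvec(c["rvec"]).as_matrix();o=-A.T@c["tvec"]
    d=A.T@np.array([(uv[0]-c["cx"])/c["fx"],(uv[1]-c["cy"])/c["fy"],1]); return o+d*(z-o[2])/d[2]
def blobs(im,lo,hi,amin=40):
    m=cv2.inRange(cv2.cvtColor(im,cv2.COLOR_RGB2HSV),np.array(lo),np.array(hi))
    n,l,st,ce=cv2.connectedComponentsWithStats(m)
    return [(ce[i],st[i,4]) for i in range(1,n) if st[i,4]>amin]
def rack(x,y,a,pts): # rack-frame pts -> world
    c,s=np.cos(a),np.sin(a);p=np.atleast_2d(pts);return np.c_[x+c*p[:,0]-s*p[:,1],y+s*p[:,0]+c*p[:,1],p[:,2]]
def fit(uv,pts,cs,x0):
    f=lambda v:np.concatenate([(proj(rack(*v,pts[i:i+1]),c)-u)[0] for i,(u,c) in enumerate(zip(uv,cs))])
    r=least_squares(f,x0);return r.x,np.abs(r.fun).max()
E
python3 - <<'E'
from h import *
from rig import arm, probe_bus, grab_frame, get_calibration
for n in("scene","side"):
    im=cv2.imread(f"pics/{n}0.png")[:,:,::-1];c=get_calibration(n)
    for k,lo,hi,z in [("green",(50,180,100),(75,255,255),.02),("blue",(105,180,80),(125,255,255),.023),("yellow",(26,180,140),(32,255,255),.023),("orange",(9,200,180),(20,255,255),.023),("white",(0,0,225),(180,25,255),.023)]:
        for b,a in blobs(im,lo,hi):
            p=unproj(b,z,c)
            print(n,k,b.round(1),a,p.round(4))
E
```

```text
scene blue [361.9 320.3] 176 [0.4919 0.3174 0.023 ]
scene blue [546.  405.6] 613 [0.3086 0.6196 0.023 ]
scene white [250.4  49.8] 70 [ 0.078  -1.1033  0.023 ]
scene white [151.8  71.8] 104 [ 0.545  -1.1091  0.023 ]
scene white [182.5 227.2] 162 [ 0.7354 -0.1384  0.023 ]
side green [363.2 149.9] 75 [ 0.5004 -0.3203  0.02  ]
side green [344.9 163.4] 81 [ 0.506  -0.2514  0.02  ]
side green [325.7 178.5] 79 [ 0.5097 -0.1799  0.02  ]
side green [304.9 193.6] 83 [ 0.516  -0.1097  0.02  ]
side blue [173.4 322.2] 375 [0.4919 0.3124 0.023 ]
side yellow [281.1 387.7] 49 [0.2552 0.2708 0.023 ]
side white [407.5   9. ] 206 [ 0.7901 -0.9848  0.023 ]
side white [253.3 145.1] 321 [ 0.718  -0.1491  0.023 ]
side white [387.1 248.4] 806 [ 0.2841 -0.1017  0.023 ]
side white [238.3 247.5] 273 [0.5222 0.105  0.023 ]
side white [143.1 290.3] 118 [0.5909 0.3062 0.023 ]
```

```bash
cat > to.py <<'E'
import sys
from h import *
from rig import arm, probe_bus, grab_frame, get_calibration
def delta(x,y,z,yaw,s=None):
    s=s or probe_bus.sense();A=R.from_rotvec(s["ee_rot"])
    B=R.from_euler("z",yaw)*R.from_rotvec([np.pi,0,0])
    return np.r_[(A.inv()*B).as_rotvec(),A.inv().apply(np.array([x,y,z])-s["ee_pos"])].round(4)
if __name__=="__main__": print(delta(*map(float,sys.argv[1:5])).tolist())
E
python3 to.py .51 -.215 .27 1.497
echo '[[[0,0,-0.9,0.38,-0.123,-0.04,1],[0,0,-0.9,0.38,-0.123,-0.04,1],[0,0,-0.9,0.38,-0.123,-0.04,1],[0,0,-0.9,0.38,-0.123,-0.04,1],[0,0,-0.9,0.38,-0.123,-0.04,1]]]' > next.json && python3 steer.py next.json; python3 to.py .51 -.215 .27 1.497
```

```text
t: 0.72
ee_pos: [0.444, -0.2733, 0.2622]
ee_rot: [-2.485, -1.922, 0.0]
wrist_force: [1.8, -1.1, 0.5]
grip_width: 1.002
grasp_force: 0.0
[-0.0005, -0.0001, -0.1802, 0.0731, 0.0492, -0.0079]
```

```bash
echo '[[[0,0,-0.18,0.073,0.049,-0.008,1],[0,0,-0.18,0.073,0.049,-0.008,1],[0,0,-0.18,0.073,0.049,-0.008,1],[0,0,-0.18,0.073,0.049,-0.008,1]]]' > next.json && python3 steer.py next.json; python3 - <<'E'
from h import *
from rig import arm, probe_bus, grab_frame, get_calibration
s=probe_bus.sense();im=grab_frame("wrist");c=wcal(s,get_calibration("wrist"))
cv2.imwrite("pics/w1.png",im[:,:,::-1]);print(s["ee_pos"],s["joint_velocities"])
for b,a in blobs(im,(50,150,80),(75,255,255)): print(b.round(1),a,unproj(b,.02,c).round(4))
E
```

```text
t: 1.23
ee_pos: [0.5083, -0.2172, 0.2699]
ee_rot: [-2.307, -2.131, 0.002]
wrist_force: [0.7, -0.8, 0.2]
grip_width: 0.997
grasp_force: 0.0
[ 0.5083495  -0.21724977  0.26990153] [-0.01936265 -0.00863886 -0.00450746 -0.00128838  0.0016056   0.00295019]
[278.2  80.2] 2192 [ 0.5162 -0.1111  0.02  ]
[279.2 144.8] 1877 [ 0.5117 -0.1811  0.02  ]
[280.  203.3] 1622 [ 0.5072 -0.2509  0.02  ]
[280.7 256.4] 1415 [ 0.5027 -0.3206  0.02  ]
```

View pics/w1.png

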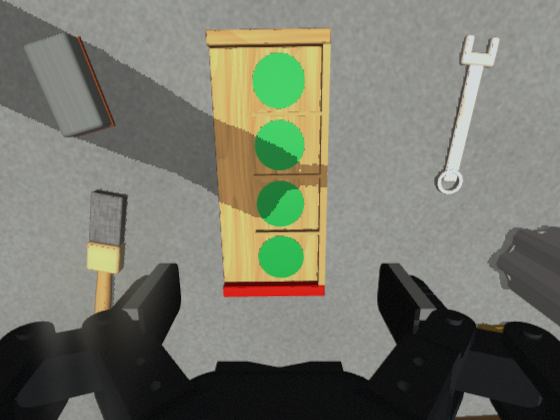

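```bash
python3 to.py .535 .18 .30 1.715
```

```text
[-0.0012, -0.0002, -0.2244, 0.3985, -0.0051, -0.03]
```

The packing rack is fully in view. Its red end block is at the bottom (274,291) and the green pads run up column ~280, at rows 256, 203, 145 and 80. The pads come out 70 mm apart, as given, and agree with the side camera to 2 mm.

```bash
echo '[[[0,0,-0.224,0.31,-0.005,-0.03,1],[0,0,-0.224,0.31,-0.005,-0.03,1],[0,0,-0.224,0.31,-0.005,-0.03,1],[0,0,-0.224,0.31,-0.005,-0.03,1],[0,0,-0.224,0.31,-0.005,-0.03,1]]]' > next.json && python3 steer.py next.json;echo '[[[0,0,0,0.09,0,0,1],[0,0,0,0.09,0,0,1],[0,0,0,0.09,0,0,1],[0,0,0,0.09,0,0,1]]]' > next.json && python3 steer.py next.json; python3 - <<'E'
from h import *
from rig import arm, probe_bus, grab_frame, get_calibration
s=probe_bus.sense();im=grab_frame("wrist");c=wcal(s,get_calibration("wrist"))
cv2.imwrite("pics/w2.png",im[:,:,::-1]);print(s["ee_pos"],s["joint_velocities"])
np.savez("w2.npz",rvec=c["rvec"],tvec=c["tvec"],**{k:c[k] for k in("fx","fy","cx","cy")})
cv2.imwrite("pics/w2c.png",cv2.resize(im[0:330,150:420],None,fx=1.8,fy=1.8,interpolation=cv2.INTER_CUBIC)[:,:,::-1])
for k,lo,hi in [("blue",(105,180,80),(125,255,255)),("yellow",(26,180,140),(32,255,255)),("orange",(9,200,180),(20,255,255)),("white",(0,0,225),(180,25,255))]:
  for b,a in blobs(im,lo,hi,150): print(k,b.round(1),a,unproj(b,.023,c).round(4))
E
```

```text
t: 1.9
ee_pos: [0.5281, 0.0928, 0.3008]
ee_rot: [2.058, 2.373, 0.0]
wrist_force: [1.4, -0.5, -0.1]
grip_width: 1.005
grasp_force: 0.0
t: 2.4
ee_pos: [0.5156, 0.18, 0.3004]
ee_rot: [2.057, 2.374, -0.001]
wrist_force: [1.1, -0.8, -0.3]
grip_width: 1.004
grasp_force: 0.0
[0.51559127 0.17999491 0.30041035] [-0.01234223 -0.00082591  0.00127158  0.00067822  0.00518857  0.00186295]
yellow [65.9 93. ] 1839 [0.2519 0.2375 0.023 ]
yellow [276.9 115.4] 803 [0.5038 0.2479 0.023 ]
orange [275.2 175.6] 884 [0.512  0.1746 0.023 ]
white [331.3  46.7] 724 [0.5549 0.3318 0.023 ]
white [276. 228.] 775 [0.5229 0.1052 0.023 ]
```

View pics/w2c.png

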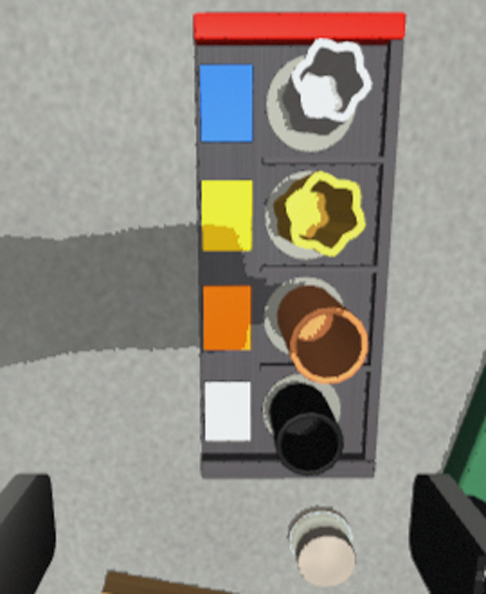

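The crop shows, from the red end at the top, the alu rim (332,80), brass rim (325,213), copper rim (328,345) and black rim (308,442). The tags are blue (226,103), yellow (227,215), orange (227,318) and white (228,411), all in crop pixels. Next I fit the rack and check the rims against it.

```bash
python3 - <<'E'
from h import *
from rig import arm, probe_bus, grab_frame, get_calibration
c=dict(np.load("w2.npz"));u=lambda p:np.array(p)/1.8+np.array([150,0])
t=[u((226,103)),u((227,215)),u((227,318)),np.array((276,228))]
pts=np.array([[-.055,y,.023] for y in(.105,.035,-.035,-.105)])
v,e=fit(t,pts,[c]*4,(.56,.21,.144));print("polish",v,e)
P=rack(*v,[[0,y,.02] for y in(.105,.035,-.035,-.105)]);print(P.round(4))
for p,z in[((332,80),.088),((325,213),.12),((328,345),.12),((308,442),.088)]: print(unproj(u(p),z,c).round(4))
gp=[(280.7,256.4),(280,203.3),(279.2,144.8),(278.2,80.2)]
A=np.array([[.5027,-.3206],[.5072,-.2509],[.5117,-.1811],[.5162,-.1111]]);y=np.array([-.105,-.035,.035,.105])
k=np.polyfit(y,A,1);a=np.arctan2(-k[0,0],k[0,1]);print("pack",k[1],a,rack(*k[1],a,[[0,q,.02] for q in y]).round(4))
im=cv2.imread("pics/w2.png")[10:150,295:375];cv2.imwrite("pics/w2d.png",cv2.resize(im,None,fx=4,fy=4,interpolation=cv2.INTER_CUBIC))
E
```

```text
polish [0.56272537 0.21612044 0.14311319] 0.6397371697703704
[[0.5477 0.32   0.02  ]
 [0.5577 0.2508 0.02  ]
 [0.5677 0.1815 0.02  ]
 [0.5777 0.1122 0.02  ]]
[0.55   0.3213 0.088 ]
[0.5542 0.2525 0.12  ]
[0.5687 0.1839 0.12  ]
[0.5742 0.1139 0.088 ]
pack [ 0.50945  -0.215925] -0.0643532332280451 [[ 0.5027 -0.3207  0.02  ]
 [ 0.5072 -0.2509  0.02  ]
 [ 0.5117 -0.181   0.02  ]
 [ 0.5162 -0.1111  0.02  ]]
```

View pics/w2d.png

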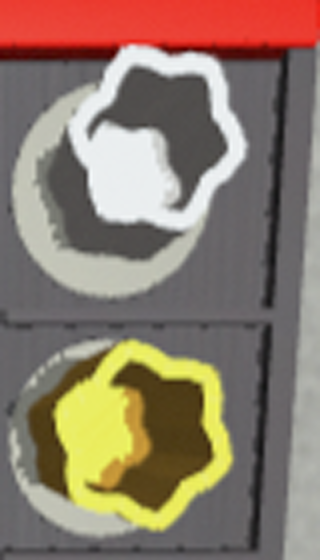

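Peaks of the alu flutes, in enlarged pixels about (158,137), lie near 8° from the image x axis. Brass about (145,435) is at 19°. Valleys are therefore about -22° and -11° from the closing line, so I grip there. Alu goes first.

```bash
python3 to.py .549 .3205 .17 2.10
```

```text
[-0.0002, 0.0006, -0.3866, 0.1346, 0.053, 0.1303]
```

```bash
echo '[[[0,0,-0.387,0.1346,0.053,0.13,1],[0,0,-0.387,0.1346,0.053,0.13,1],[0,0,-0.387,0.1346,0.053,0.13,1],[0,0,-0.387,0.1346,0.053,0.13,1],[0,0,-0.387,0.1346,0.053,0.13,1]]]' > next.json && python3 steer.py next.json 50; python3 to.py .549 .3205 .045 2.10; python3 - <<'E'
from h import *
from rig import arm, probe_bus, grab_frame, get_calibration
s=probe_bus.sense();im=grab_frame("wrist");cv2.imwrite("pics/w3.png",im[:,:,::-1])
c=wcal(s,get_calibration("wrist"));print(s["ee_pos"],proj([[.549,.3205,.088]],c))
E
```

```text
t: 3.08
ee_pos: [0.5486, 0.3209, 0.17]
ee_rot: [-1.561, -2.726, 0.003]
wrist_force: [0.5, -0.3, 0.8]
grip_width: 0.998
grasp_force: 0.0
[-0.0017, 0.0006, 0.0013, -0.0005, 0.0003, 0.125]
[0.54864874 0.32092352 0.17004281] [[278.76714474 218.19524878]]
```

View pics/w3.png

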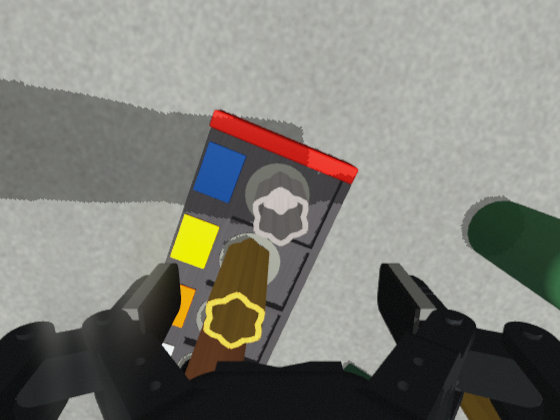

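The wrist view shows the alu rim at about (280.5,216), 2 px from the prediction, with valleys facing the fingers. Descending to grip.

```bash
echo '[[[0,0,0,0.0005,0.001,0.06,1],[0,0,0,0.0005,0.001,0.1,1],[0,0,0,0.0005,0.001,0.125,1],[0,0,0,0.0005,0.001,0.125,1]]]' > next.json && python3 steer.py next.json 50; echo '[[[0,0,0,0,0,0,0],[0,0,0,0,0,0,0],[0,0,0,0,0,0,0],[0,0,0,0,0,0,0],[0,0,0,0,0,0,0]]]' > next.json && python3 steer.py next.json 50
```

```text
t: 3.62
ee_pos: [0.5486, 0.3212, 0.0451]
ee_rot: [-1.562, -2.725, 0.003]
wrist_force: [-0.3, -0.3, 0.8]
grip_width: 1.001
grasp_force: 0.0
t: 4.25
ee_pos: [0.5504, 0.3238, 0.048]
ee_rot: [1.558, 2.725, 0.004]
wrist_force: [-1.0, -0.7, 7.2]
grip_width: 0.446
grasp_force: 51.2
```

```bash
echo '[[[0,0,0,0,0,-0.03,0],[0,0,0,0,0,-0.08,0],[0,0,0,0,0,-0.14,0],[0,0,0,0,0,-0.14,0]]]' > next.json && python3 steer.py next.json 50; python3 to.py .5027 -.3207 .185 1.5065;python3 - <<'E'
from h import *
from rig import arm, probe_bus, grab_frame, get_calibration
im=grab_frame("wrist");cv2.imwrite("pics/w4.png",im[:,:,::-1])
E
```

```text
t: 4.75
ee_pos: [0.5523, 0.325, 0.193]
ee_rot: [1.555, 2.721, 0.017]
wrist_force: [0.7, 0.3, -1.5]
grip_width: 0.45
grasp_force: 50.9
[0.013, -0.0026, 0.5966, -0.5312, -0.3706, 0.0039]
```

View pics/w4.png

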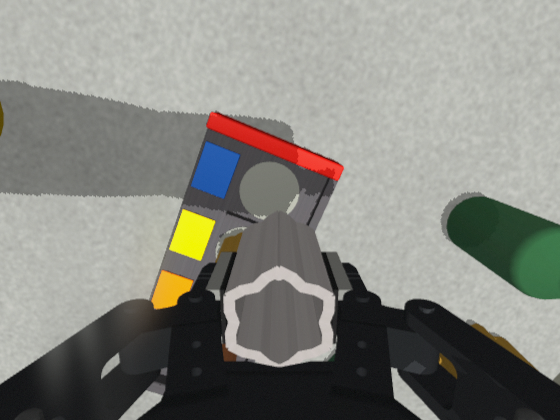

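```bash
echo '[[[0,0,0,0,0,0,0],[0,0,0,0,0,0,0]]]' > next.json && python3 steer.py next.json 50; python3 to.py .5027 -.3207 .185 1.5065;cat > tool.py <<'E'
import sys
from h import *
from rig import arm, probe_bus, grab_frame, get_calibration
def tool(u,v,z):
    c=get_calibration("wrist");M=c["mount"];d=M[:3,:3]@[(u-c["cx"])/c["fx"],(v-c["cy"])/c["fy"],1]
    return M[:3,3]+d*(z-M[2,3])/d[2]
print(tool(*map(float,sys.argv[1:4])).round(4))
E
python3 tool.py 279 318 -.041
```

```text
t: 5.05
ee_pos: [0.5477, 0.3228, 0.1825]
ee_rot: [-1.558, -2.725, 0.006]
wrist_force: [-0.7, 1.2, -2.0]
grip_width: 0.451
grasp_force: 50.9
[-0.0051, 0.001, 0.5964, -0.5317, -0.3653, -0.0009]
[ 0.0016  0.0003 -0.041 ]
```

```bash
echo '[[[0,0,0.597,-0.532,-0.365,0,0],[0,0,0.597,-0.532,-0.365,0,0],[0,0,0.597,-0.532,-0.365,0,0],[0,0,0.597,-0.532,-0.365,0,0],[0,0,0.597,-0.532,-0.365,0,0]]]' > next.json && python3 steer.py next.json 50; python3 to.py .5027 -.3223 .185 1.5065
```

```text
t: 5.68
ee_pos: [0.5261, 0.0098, 0.1837]
ee_rot: [-2.291, -2.147, 0.003]
wrist_force: [0.6, 0.1, -2.1]
grip_width: 0.446
grasp_force: 51.1
[-0.0025, -0.0, -0.0006, -0.3329, -0.0018, -0.0013]
```

```bash
echo '[[[0,0,0,-0.333,-0.002,0,0],[0,0,0,-0.333,-0.002,0,0],[0,0,0,-0.333,-0.002,0,0],[0,0,0,-0.333,-0.002,0,0],[0,0,0,-0.333,-0.002,0,0]]]' > next.json && python3 steer.py next.json 50;echo '[[[0,0,0,-0.018,0,0,0],[0,0,0,-0.018,0,0,0],[0,0,0,-0.018,0,0,0]]]' > next.json && python3 steer.py next.json 50; python3 to.py .5027 -.3223 .052 1.5065
```

```text
t: 6.3
ee_pos: [0.5041, -0.3015, 0.1837]
ee_rot: [-2.291, -2.146, 0.0]
wrist_force: [0.7, 0.6, -2.3]
grip_width: 0.448
grasp_force: 51.1
t: 6.68
ee_pos: [0.5041, -0.3162, 0.1849]
ee_rot: [-2.289, -2.148, -0.001]
wrist_force: [-0.2, 0.6, -1.9]
grip_width: 0.444
grasp_force: 51.1
[-0.0011, -0.0018, 0.0009, -0.0064, -0.0008, 0.1328]
```

```bash
echo '[[[0,0,0,-0.006,0,0.05,0],[0,0,0,-0.006,-0.001,0.095,0],[0,0,0,-0.006,-0.001,0.12,0],[0,0,0,-0.006,-0.001,0.128,0],[0,0,0,-0.006,-0.001,0.13,0]]]' > next.json && python3 steer.py next.json 50;echo '[[[0,0,0,0,0,0.002,0],[0,0,0,0,0,0.004,0],[0,0,0,0,0,0.004,0]]]' > next.json && python3 steer.py next.json 50; python3 to.py .5027 -.3223 .047 1.5065
```

```text
t: 7.3
ee_pos: [0.5032, -0.3229, 0.0559]
ee_rot: [2.29, 2.15, 0.0]
wrist_force: [-0.2, -0.4, -1.1]
grip_width: 0.448
grasp_force: 51.1
t: 7.68
ee_pos: [0.503, -0.3243, 0.0521]
ee_rot: [2.292, 2.147, 0.0]
wrist_force: [-0.9, -0.5, -2.3]
grip_width: 0.451
grasp_force: 51.1
[0.0008, 0.0005, -0.0008, 0.002, -0.0004, 0.0051]
```

```bash
echo '[[[0,0,0,0.0015,0,0.001,0],[0,0,0,0.0015,0,0.003,0],[0,0,0,0.0015,0,0.003,0]]]' > next.json && python3 steer.py next.json 50;echo '[[[0,0,0,0,0,0.001,0],[0,0,0,0,0,0.001,0]]]' > next.json && python3 steer.py next.json 50;
```

```text
t: 8.05
ee_pos: [0.5026, -0.3224, 0.0481]
ee_rot: [-2.292, -2.148, 0.0]
wrist_force: [-0.6, 0.0, -2.5]
grip_width: 0.445
grasp_force: 51.1
t: 8.3
ee_pos: [0.5027, -0.3225, 0.048]
ee_rot: [2.292, 2.148, -0.0]
wrist_force: [-1.3, 1.5, 0.5]
grip_width: 0.449
grasp_force: 51.4
```

```bash
echo '[[[0,0,0,0,0,0.0005,0],[0,0,0,0,0,0.0005,0.6],[0,0,0,0,0,0.0005,0.8],[0,0,0,0,0,0.0005,1],[0,0,0,0,0,0.0005,1]]]' > next.json && python3 steer.py next.json 20;echo '[[[0,0,0,0,0,-0.04,1],[0,0,0,0,0,-0.1,1],[0,0,0,0,0,-0.14,1],[0,0,0,0,0,-0.14,1]]]' > next.json && python3 steer.py next.json 50; python3 to.py .556 .2505 .20 1.905; python3 - <<'E'
from h import *
from rig import arm, probe_bus, grab_frame, get_calibration
s=probe_bus.sense();im=grab_frame("wrist")
c=wcal(s,get_calibration("wrist"));print(proj([[.5027,-.3207,.088]],c))
cv2.imwrite("pics/w5.png",im[:,:,::-1])
E
```

```text
t: 8.93
ee_pos: [0.5028, -0.3225, 0.0468]
ee_rot: [-2.292, -2.148, -0.0]
wrist_force: [-1.0, 0.0, 0.0]
grip_width: 1.0
grasp_force: 0.0
t: 9.43
ee_pos: [0.5051, -0.3243, 0.1925]
ee_rot: [2.285, 2.141, 0.002]
wrist_force: [0.8, 0.2, 0.3]
grip_width: 0.999
grasp_force: 0.0
[0.0069, 0.0073, -0.3991, 0.5769, 0.0136, -0.0107]
[[273.8833245  203.92900692]]
```

View pics/w5.png

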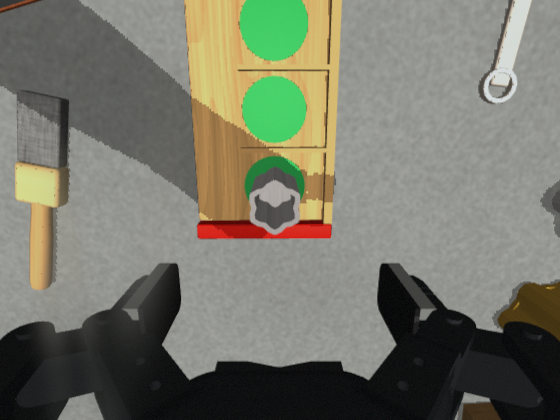

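Alu stands upright with its rim at (274,204), exactly where it is predicted to be. Next is brass.

```bash
python3 - <<'E'
from h import *
from rig import arm, probe_bus, grab_frame, get_calibration
c=wcal(dict(ee_pos=np.array([.54865,.32092,.17004]),ee_rot=np.array([-1.561,-2.726,.003])),get_calibration("wrist"))
print(unproj((234,320),.12,c),unproj((280.5,216),.088,c))
E
echo '[[[0,0,-0.399,0.577,0.013,-0.01,1],[0,0,-0.399,0.577,0.013,-0.01,1],[0,0,-0.399,0.577,0.013,-0.01,1],[0,0,-0.399,0.577,0.013,-0.01,1],[0,0,-0.399,0.577,0.013,-0.01,1]]]' > next.json && python3 steer.py next.json 50;python3 to.py .555 .2515 .19 1.905
```

```text
[0.55407849 0.25351405 0.12      ] [0.54919904 0.32261348 0.088     ]
t: 10.1
ee_pos: [0.5289, -0.0092, 0.19]
ee_rot: [-1.82, -2.557, 0.002]
wrist_force: [1.3, 0.4, -0.1]
grip_width: 0.999
grasp_force: 0.0
[-0.003, -0.0016, -0.0005, 0.2377, 0.11, 0.0001]
```

```bash
echo '[[[0,0,0,0.2387,0.1095,0,1],[0,0,0,0.2387,0.1095,0,1],[0,0,0,0.2387,0.1095,0,1],[0,0,0,0.2387,0.1095,0,1],[0,0,0,0.2387,0.1095,0,1]]]' > next.json && python3 steer.py next.json 50;echo '[[[0,0,0,0,0,0,1],[0,0,0,0,0,0,1]]]' > next.json && python3 steer.py next.json 50;python3 to.py .5542 .2522 .065 1.905;python3 - <<'E'
from h import *
from rig import arm, probe_bus, grab_frame, get_calibration
s=probe_bus.sense();im=grab_frame("wrist")
c=wcal(s,get_calibration("wrist"));print(proj([[.5542,.2522,.12]],c))
cv2.imwrite("pics/w6.png",im[:,:,::-1])
E
```

```text
t: 10.72
ee_pos: [0.5536, 0.2537, 0.1893]
ee_rot: [-1.813, -2.562, 0.005]
wrist_force: [-0.2, 0.0, -0.1]
grip_width: 0.999
grasp_force: 0.0
t: 10.98
ee_pos: [0.555, 0.2485, 0.1916]
ee_rot: [-1.823, -2.558, 0.003]
wrist_force: [-0.0, -0.3, -0.1]
grip_width: 1.005
grasp_force: 0.0
[-0.0018, 0.0006, -0.0018, 0.0038, 0.0006, 0.1266]
[[279.19575022 216.76005821]]
```

View pics/w6.png

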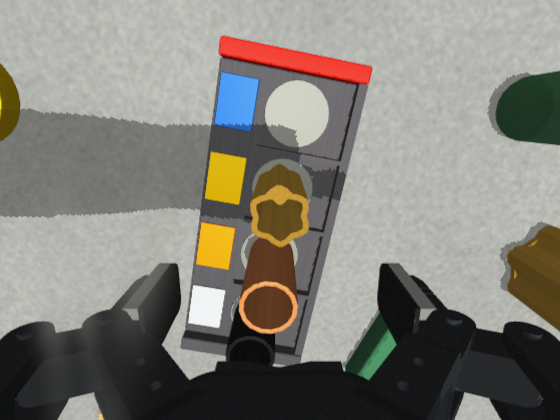

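Brass rim is at (279,216), as predicted, with valleys facing the fingers. The copper rim is at (268,307) and the black one at about (251,352). Grip and lift.

```bash
python3 - <<'E'
from h import *
from rig import arm, probe_bus, grab_frame, get_calibration
s=probe_bus.sense();c=wcal(s,get_calibration("wrist"));print(unproj((268,307),.12,c),unproj((251,352),.088,c))
E
echo '[[[0,0,0,0.0036,0.0006,0.06,1],[0,0,0,0.0036,0.0006,0.1,1],[0,0,0,0.0036,0.0006,0.1255,1],[0,0,0,0.0036,0.0006,0.1255,1]]]' > next.json && python3 steer.py next.json 50; echo '[[[0,0,0,0,0,0,0],[0,0,0,0,0,0,0],[0,0,0,0,0,0,0],[0,0,0,0,0,0,0],[0,0,0,0,0,0,0]]]' > next.json && python3 steer.py next.json 50;  echo '[[[0,0,0,0,0,-0.03,0],[0,0,0,0,0,-0.08,0],[0,0,0,0,0,-0.14,0],[0,0,0,0,0,-0.14,0],[0,0,0,0,0,-0.14,0]]]' > next.json && python3 steer.py next.json 50;echo '[[[0,0,0,0,0,0,0],[0,0,0,0,0,0,0]]]' > next.json && python3 steer.py next.json 50; python3 to.py .5072 -.2509 .205 1.5065;python3 - <<'E'
from h import *
from rig import arm, probe_bus, grab_frame, get_calibration
im=grab_frame("wrist");cv2.imwrite("pics/w7.png",im[:,:,::-1])
E
```

```text
[0.56912119 0.18444774 0.12      ] [0.57462661 0.11799994 0.088     ]
t: 11.52
ee_pos: [0.5525, 0.2513, 0.064]
ee_rot: [-1.822, -2.555, 0.008]
wrist_force: [-0.1, 0.6, 0.7]
grip_width: 0.998
grasp_force: 0.0
t: 12.15
ee_pos: [0.5557, 0.2539, 0.069]
ee_rot: [1.82, 2.558, 0.003]
wrist_force: [-1.6, -1.5, 4.9]
grip_width: 0.446
grasp_force: 51.2
t: 12.78
ee_pos: [0.5544, 0.2538, 0.2059]
ee_rot: [-1.821, -2.559, 0.001]
wrist_force: [-0.4, -0.5, -3.7]
grip_width: 0.446
grasp_force: 50.9
t: 13.02
ee_pos: [0.5535, 0.2534, 0.2043]
ee_rot: [-1.82, -2.558, 0.006]
wrist_force: [-0.3, 1.0, -2.9]
grip_width: 0.444
grasp_force: 50.9
[-0.0045, 0.0008, 0.3983, -0.4612, -0.2091, 0.0002]
```

View pics/w7.png

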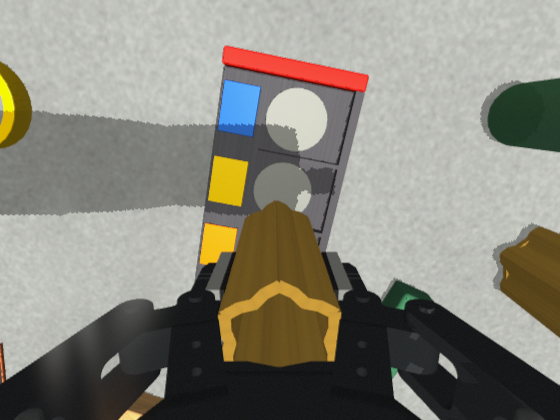

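```bash
python3 tool.py 279 283 -.051;  echo '[[[0,0,0.398,-0.461,-0.209,0,0],[0,0,0.398,-0.461,-0.209,0,0],[0,0,0.398,-0.461,-0.209,0,0],[0,0,0.398,-0.461,-0.209,0,0],[0,0,0.398,-0.461,-0.209,0,0]]]' > next.json && python3 steer.py next.json 50; python3 to.py .5072 -.2509 .205 1.5065
```

```text
[ 0.0204  0.0003 -0.051 ]
t: 13.7
ee_pos: [0.5254, -0.0592, 0.2063]
ee_rot: [-2.291, -2.149, 0.0]
wrist_force: [0.6, -1.1, -2.3]
grip_width: 0.446
grasp_force: 50.5
[-0.0003, -0.0001, 0.0006, -0.1925, -0.0059, 0.0013]
```

```bash
echo '[[[0,0,0,-0.1915,-0.006,0,0],[0,0,0,-0.1915,-0.006,0,0],[0,0,0,-0.1915,-0.006,0,0],[0,0,0,-0.1915,-0.006,0,0],[0,0,0,-0.1915,-0.006,0,0]]]' > next.json && python3 steer.py next.json 50;echo '[[[0,0,0,0,0,0,0],[0,0,0,0,0,0,0]]]' > next.json && python3 steer.py next.json 50;  python3 to.py .5072 -.2499 .0725 1.5065
```

```text
t: 14.32
ee_pos: [0.5073, -0.2483, 0.2061]
ee_rot: [-2.292, -2.146, -0.0]
wrist_force: [-0.5, 0.6, -2.0]
grip_width: 0.451
grasp_force: 50.6
t: 14.58
ee_pos: [0.5082, -0.2467, 0.207]
ee_rot: [-2.289, -2.152, -0.0]
wrist_force: [-0.6, 0.0, -3.0]
grip_width: 0.454
grasp_force: 50.6
[0.0001, -0.0001, 0.0025, -0.0032, -0.0008, 0.1345]
```

```bash
echo '[[[0,0,0,-0.003,0,0.05,0],[0,0,0,-0.003,-0.001,0.095,0],[0,0,0,-0.003,-0.001,0.12,0],[0,0,0,-0.003,-0.001,0.131,0],[0,0,0,-0.003,-0.001,0.133,0]]]' > next.json && python3 steer.py next.json 50;echo '[[[0,0,0,0,0,0,0],[0,0,0,0,0,0.0005,0],[0,0,0,0,0,0.001,0]]]' > next.json && python3 steer.py next.json 50; python3 to.py .5072 -.2499 .069 1.5065
```

```text
t: 15.2
ee_pos: [0.5067, -0.2504, 0.0738]
ee_rot: [-2.29, -2.15, 0.0]
wrist_force: [0.5, -0.1, -2.8]
grip_width: 0.447
grasp_force: 50.5
t: 15.58
ee_pos: [0.5073, -0.2516, 0.074]
ee_rot: [2.29, 2.148, 0.001]
wrist_force: [0.8, -0.1, -3.5]
grip_width: 0.447
grasp_force: 50.5
[0.0018, 0.0009, 0.0003, 0.0017, -0.0002, 0.005]
```

```bash
echo '[[[0,0,0,0.0015,0,0.002,0],[0,0,0,0.0015,0,0.0035,0],[0,0,0,0.0015,0,0.004,0],[0,0,0,0.0015,0,0.004,0]]]' > next.json && python3 steer.py next.json 50;echo '[[[0,0,0,0,0,0.001,0],[0,0,0,0,0,0.001,0]]]' > next.json && python3 steer.py next.json 50
```

```text
t: 16.08
ee_pos: [0.5067, -0.2495, 0.0691]
ee_rot: [-2.291, -2.149, -0.0]
wrist_force: [-1.1, 0.1, -0.3]
grip_width: 0.446
grasp_force: 50.8
t: 16.32
ee_pos: [0.5067, -0.2495, 0.069]
ee_rot: [2.291, 2.149, -0.0]
wrist_force: [-3.9, 2.5, 5.5]
grip_width: 0.449
grasp_force: 51.4
```

Contact felt (force went from -3.5 to +5.5 N), so release and rise. Then on to copper.

```bash
echo '[[[0,0,0,0,0,0,0],[0,0,0,0,0,0,0.6],[0,0,0,0,0,0,0.8],[0,0,0,0,0,0,1],[0,0,0,0,0,0,1]]]' > next.json && python3 steer.py next.json 20;echo '[[[0,0,0,0,0,-0.03,1],[0,0,0,0,0,-0.08,1],[0,0,0,0,0,-0.12,1],[0,0,0,0,0,-0.12,1]]]' > next.json && python3 steer.py next.json 50; python3 - <<'E'
from h import *
from rig import arm, probe_bus, grab_frame, get_calibration
s=probe_bus.sense();im=grab_frame("wrist")
c=wcal(s,get_calibration("wrist"));print(proj([[.5072,-.2509,.12],[.5027,-.3207,.088]],c))
cv2.imwrite("pics/w8.png",im[:,:,::-1])
E
python3 to.py .569 .1835 .19 1.714
```

```text
t: 16.95
ee_pos: [0.5068, -0.2497, 0.0677]
ee_rot: [2.291, 2.149, -0.0]
wrist_force: [-0.1, -0.3, -0.5]
grip_width: 1.002
grasp_force: 0.0
t: 17.45
ee_pos: [0.5091, -0.2511, 0.1929]
ee_rot: [2.285, 2.143, 0.004]
wrist_force: [-0.6, -0.7, -0.2]
grip_width: 0.998
grasp_force: 0.0
[[274.6680636  221.05705818]
 [275.05751052 289.57367802]]
[0.004, 0.0028, -0.2072, 0.4369, 0.0331, -0.0007]
```

View pics/w8.png

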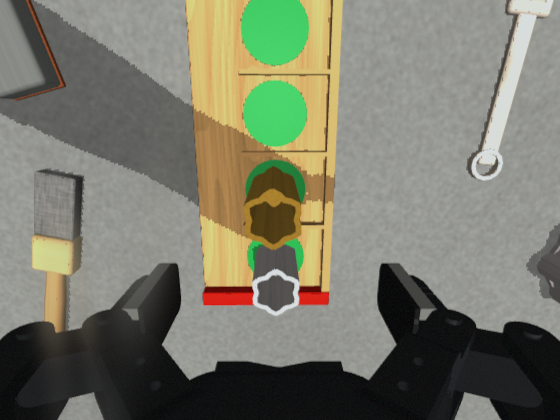

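Brass rim is at (273,219), within 2 px of the pad's prediction, and alu at (276,289). Both are upright. Copper next.

```bash
echo '[[[0,0,-0.207,0.437,0.033,0,1],[0,0,-0.207,0.437,0.033,0,1],[0,0,-0.207,0.437,0.033,0,1],[0,0,-0.207,0.437,0.033,0,1],[0,0,-0.207,0.437,0.033,0,1]]]' > next.json && python3 steer.py next.json 50;python3 to.py .569 .184 .19 1.714
```

```text
t: 18.12
ee_pos: [0.5492, 0.0618, 0.1857]
ee_rot: [-2.056, -2.373, 0.003]
wrist_force: [0.8, 0.4, 0.2]
grip_width: 0.998
grasp_force: 0.0
[-0.0029, -0.0003, -0.0004, 0.1182, 0.037, -0.0044]
```

```bash
echo '[[[0,0,0,0.118,0.037,-0.003,1],[0,0,0,0.118,0.037,-0.003,1],[0,0,0,0.118,0.037,-0.003,1],[0,0,0,0.118,0.037,-0.003,1]]]' > next.json && python3 steer.py next.json 50;echo '[[[0,0,0,0,0,0,1],[0,0,0,0,0,0,1],[0,0,0,0,0,0,1]]]' > next.json && python3 steer.py next.json 50;python3 to.py .569 .184 .065 1.714
```

```text
t: 18.62
ee_pos: [0.569, 0.1818, 0.189]
ee_rot: [-2.055, -2.374, 0.005]
wrist_force: [-0.7, -0.1, -0.4]
grip_width: 1.002
grasp_force: 0.0
t: 19.0
ee_pos: [0.5701, 0.1809, 0.1911]
ee_rot: [2.059, 2.373, 0.0]
wrist_force: [0.2, 1.0, -0.8]
grip_width: 1.0
grasp_force: 0.0
[0.0003, -0.0, -0.0018, 0.0032, -0.0007, 0.1261]
```

```bash
echo '[[[0,0,0,0.003,-0.0007,0.06,1],[0,0,0,0.003,-0.0007,0.1,1],[0,0,0,0.003,-0.0007,0.1255,1],[0,0,0,0.003,-0.0007,0.1255,1]]]' > next.json && python3 steer.py next.json 50; echo '[[[0,0,0,0,0,0,0],[0,0,0,0,0,0,0],[0,0,0,0,0,0,0],[0,0,0,0,0,0,0],[0,0,0,0,0,0,0]]]' > next.json && python3 steer.py next.json 50;  echo '[[[0,0,0,0,0,-0.03,0],[0,0,0,0,0,-0.08,0],[0,0,0,0,0,-0.14,0],[0,0,0,0,0,-0.14,0],[0,0,0,0,0,-0.14,0]]]' > next.json && python3 steer.py next.json 50;echo '[[[0,0,0,0,0,0,0],[0,0,0,0,0,0,0]]]' > next.json && python3 steer.py next.json 50; python3 to.py .5117 -.181 .205 1.5065;python3 - <<'E'
from h import *
from rig import arm, probe_bus, grab_frame, get_calibration
im=grab_frame("wrist");cv2.imwrite("pics/w9.png",im[:,:,::-1])
E
```

```text
t: 19.5
ee_pos: [0.5664, 0.1839, 0.0624]
ee_rot: [-2.055, -2.371, 0.008]
wrist_force: [-0.5, -0.7, 0.1]
grip_width: 0.999
grasp_force: 0.0
t: 20.12
ee_pos: [0.5701, 0.185, 0.0677]
ee_rot: [2.055, 2.373, 0.004]
wrist_force: [-1.7, -1.4, 6.0]
grip_width: 0.495
grasp_force: 49.8
t: 20.75
ee_pos: [0.5686, 0.1848, 0.2045]
ee_rot: [-2.057, -2.374, 0.001]
wrist_force: [0.3, 0.2, -3.2]
grip_width: 0.492
grasp_force: 50.8
t: 21.0
ee_pos: [0.5677, 0.1846, 0.2028]
ee_rot: [-2.055, -2.372, 0.006]
wrist_force: [-0.3, -0.0, -2.4]
grip_width: 0.494
grasp_force: 50.8
[-0.0044, 0.0007, 0.2073, -0.3539, -0.1075, -0.0016]
```

View pics/w9.png

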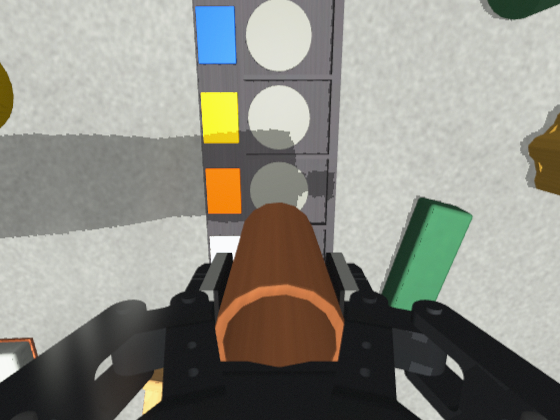

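```bash
echo '[[[0,0,0.207,-0.31,-0.1075,0,0],[0,0,0.207,-0.31,-0.1075,0,0],[0,0,0.207,-0.31,-0.1075,0,0],[0,0,0.207,-0.31,-0.1075,0,0],[0,0,0.207,-0.31,-0.1075,0,0]]]' > next.json && python3 steer.py next.json 50;python3 to.py .5117 -.1795 .205 1.5065
```

```text
t: 21.68
ee_pos: [0.5087, -0.1237, 0.2048]
ee_rot: [-2.291, -2.149, 0.0]
wrist_force: [1.1, -0.6, -2.6]
grip_width: 0.495
grasp_force: 51.1
[-0.0002, -0.0001, 0.0005, -0.0555, 0.0065, -0.0002]
```

```bash
echo '[[[0,0,0,-0.053,0.0065,0,0],[0,0,0,-0.053,0.0065,0,0],[0,0,0,-0.053,0.0065,0,0],[0,0,0,-0.053,0.0065,0,0]]]' > next.json && python3 steer.py next.json 50;  python3 to.py .5117 -.1795 .0725 1.5065
```

```text
t: 22.18
ee_pos: [0.5127, -0.174, 0.2052]
ee_rot: [-2.289, -2.151, -0.0]
wrist_force: [0.0, 0.5, -2.8]
grip_width: 0.492
grasp_force: 51.1
[-0.0005, -0.0006, 0.002, -0.0056, -0.0005, 0.1327]
```

```bash
echo '[[[0,0,0,-0.0045,0,0.05,0],[0,0,0,-0.0045,-0.001,0.095,0],[0,0,0,-0.0045,-0.001,0.12,0],[0,0,0,-0.0045,-0.001,0.129,0],[0,0,0,-0.0045,-0.001,0.131,0]]]' > next.json && python3 steer.py next.json 50;echo '[[[0,0,0,0,0,0,0],[0,0,0,0,0,0.0005,0],[0,0,0,0,0,0.001,0]]]' > next.json && python3 steer.py next.json 50; python3 to.py .5117 -.1795 .068 1.5065
```

```text
t: 22.8
ee_pos: [0.5117, -0.179, 0.0746]
ee_rot: [2.29, 2.151, 0.0]
wrist_force: [0.3, 0.3, -1.6]
grip_width: 0.491
grasp_force: 51.1
t: 23.18
ee_pos: [0.512, -0.1801, 0.0744]
ee_rot: [2.29, 2.148, 0.001]
wrist_force: [0.4, 0.9, -2.8]
grip_width: 0.496
grasp_force: 51.1
[0.0017, 0.0007, 0.0002, 0.0006, -0.0004, 0.0064]
```

```bash
echo '[[[0,0,0,0.0005,0,0.002,0],[0,0,0,0.0005,0,0.004,0],[0,0,0,0.0005,0,0.005,0],[0,0,0,0.0005,0,0.005,0]]]' > next.json && python3 steer.py next.json 50;echo '[[[0,0,0,0,0,0.001,0],[0,0,0,0,0,0.001,0]]]' > next.json && python3 steer.py next.json 50
```

```text
t: 23.68
ee_pos: [0.5112, -0.1792, 0.0681]
ee_rot: [-2.291, -2.149, 0.0]
wrist_force: [-1.7, -0.1, -2.7]
grip_width: 0.494
grasp_force: 51.1
t: 23.92
ee_pos: [0.5115, -0.1793, 0.0678]
ee_rot: [2.291, 2.149, 0.0]
wrist_force: [-0.3, -0.1, -0.6]
grip_width: 0.494
grasp_force: 51.3
```

```bash
echo '[[[0,0,0,0,0,0.0007,0],[0,0,0,0,0,0.0007,0.6],[0,0,0,0,0,0.0007,0.8],[0,0,0,0,0,0.0007,1],[0,0,0,0,0,0.0007,1]]]' > next.json && python3 steer.py next.json 20;echo '[[[0,0,0,0,0,-0.03,1],[0,0,0,0,0,-0.08,1],[0,0,0,0,0,-0.12,1],[0,0,0,0,0,-0.12,1]]]' > next.json && python3 steer.py next.json 50; python3 - <<'E'
from h import *
from rig import arm, probe_bus, grab_frame, get_calibration
s=probe_bus.sense();im=grab_frame("wrist")
c=wcal(s,get_calibration("wrist"));print(proj([[.5117,-.181,.12],[.5072,-.2509,.12]],c))
cv2.imwrite("pics/w10.png",im[:,:,::-1])
E
python3 to.py .575 .114 .17 1.714
```

```text
t: 24.55
ee_pos: [0.5114, -0.1793, 0.0666]
ee_rot: [2.291, 2.149, 0.0]
wrist_force: [1.1, 0.1, -0.8]
grip_width: 1.001
grasp_force: 0.0
t: 25.05
ee_pos: [0.5139, -0.1805, 0.1915]
ee_rot: [2.285, 2.143, 0.005]
wrist_force: [0.5, -0.5, 0.1]
grip_width: 1.001
grasp_force: 0.0
[[274.27107527 222.90259739]
 [274.61645123 313.95753494]]
[0.0042, 0.0023, -0.2072, 0.2973, 0.0433, 0.0186]
```

```bash
echo '[[[0,0,-0.207,0.297,0.043,0.018,1],[0,0,-0.207,0.297,0.043,0.018,1],[0,0,-0.207,0.297,0.043,0.018,1],[0,0,-0.207,0.297,0.043,0.018,1],[0,0,-0.207,0.297,0.043,0.018,1]]]' > next.json && python3 steer.py next.json 50;echo '[[[0,0,0,0,0,0,1],[0,0,0,0,0,0,1],[0,0,0,0,0,0,1]]]' > next.json && python3 steer.py next.json 50;python3 to.py .575 .114 .045 1.714; python3 - <<'E'
from h import *
from rig import arm, probe_bus, grab_frame, get_calibration
s=probe_bus.sense();im=grab_frame("wrist")
c=wcal(s,get_calibration("wrist"));np.savez("w11.npz",rvec=c["rvec"],tvec=c["tvec"],**{k:c[k] for k in("fx","fy","cx","cy")})
print(proj([[.575,.114,.088]],c))
a=cv2.imread("pics/w10.png")[140:420,140:410]; b=im[120:400,140:410,::-1]
b=cv2.convertScaleAbs(b,alpha=1.6,beta=10)
cv2.imwrite("pics/w11.png",cv2.resize(np.hstack([a,b]),None,fx=1.45,fy=1.45))
E
```

```text
t: 25.72
ee_pos: [0.5723, 0.1168, 0.1662]
ee_rot: [-2.054, -2.374, 0.004]
wrist_force: [-0.0, -1.1, 0.7]
grip_width: 1.0
grasp_force: 0.0
t: 26.1
ee_pos: [0.5729, 0.113, 0.1681]
ee_rot: [-2.059, -2.372, 0.002]
wrist_force: [0.6, -0.7, 0.6]
grip_width: 1.002
grasp_force: 0.0
[-0.0013, 0.0003, -0.002, 0.0007, 0.0024, 0.123]
[[281.69641856 217.52396896]]
```

View pics/w11.png

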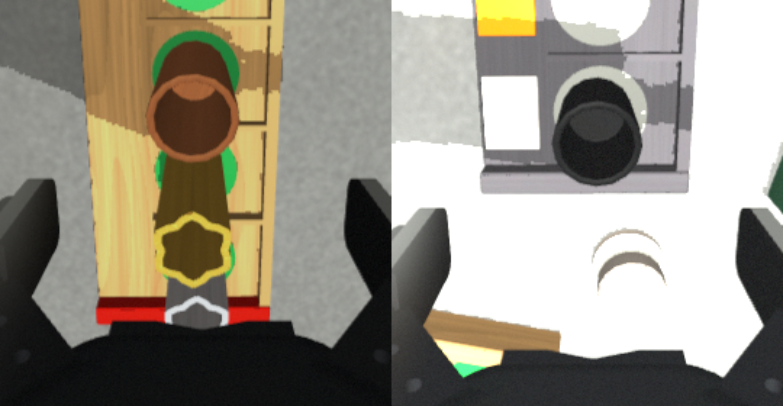

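Left half: copper rim (273,221) and brass rim (273,312) in full-image pixels are both within 2 px of their pads. Right half: the black rim is at (281.7,219.3), confirming (0.575, 0.113). Descend, grip, lift.

```bash
echo '[[[0,0,0,-0.0005,0.0022,0.06,1],[0,0,0,-0.0005,0.0022,0.1,1],[0,0,0,-0.0005,0.0022,0.124,1],[0,0,0,-0.0005,0.0022,0.124,1]]]' > next.json && python3 steer.py next.json 50; echo '[[[0,0,0,0,0,0,0],[0,0,0,0,0,0,0],[0,0,0,0,0,0,0],[0,0,0,0,0,0,0],[0,0,0,0,0,0,0]]]' > next.json && python3 steer.py next.json 50;  echo '[[[0,0,0,0,0,-0.03,0],[0,0,0,0,0,-0.08,0],[0,0,0,0,0,-0.14,0],[0,0,0,0,0,-0.14,0],[0,0,0,0,0,-0.14,0]]]' > next.json && python3 steer.py next.json 50; python3 to.py .5162 -.1111 .185 1.5065
```

```text
t: 26.65
ee_pos: [0.5731, 0.1128, 0.0419]
ee_rot: [-2.057, -2.369, 0.007]
wrist_force: [0.5, -0.7, -0.0]
grip_width: 1.001
grasp_force: 0.0
t: 27.28
ee_pos: [0.5772, 0.1141, 0.0471]
ee_rot: [2.055, 2.372, 0.004]
wrist_force: [-0.3, -1.3, 6.5]
grip_width: 0.505
grasp_force: 51.5
t: 27.9
ee_pos: [0.5754, 0.1143, 0.1841]
ee_rot: [-2.057, -2.374, 0.0]
wrist_force: [0.4, 0.0, -2.4]
grip_width: 0.507
grasp_force: 51.6
[-0.0005, -0.0, 0.2075, -0.2146, -0.0908, -0.0009]
```

```bash
echo '[[[0,0,0.207,-0.214,-0.091,0,0],[0,0,0.207,-0.214,-0.091,0,0],[0,0,0.207,-0.214,-0.091,0,0],[0,0,0.207,-0.214,-0.091,0,0],[0,0,0.207,-0.214,-0.091,0,0]]]' > next.json && python3 steer.py next.json 50;echo '[[[0,0,0,0,0,0,0],[0,0,0,0,0,0,0]]]' > next.json && python3 steer.py next.json 50; python3 to.py .5162 -.1103 .052 1.5065
```

```text
t: 28.52
ee_pos: [0.5135, -0.113, 0.1814]
ee_rot: [-2.294, -2.14, 0.005]
wrist_force: [0.2, 0.6, -2.5]
grip_width: 0.508
grasp_force: 51.7
t: 28.78
ee_pos: [0.5157, -0.1092, 0.1835]
ee_rot: [-2.288, -2.15, 0.001]
wrist_force: [0.1, -1.0, -2.3]
grip_width: 0.507
grasp_force: 51.7
[-0.002, -0.001, 0.0021, -0.0012, 0.0008, 0.1315]
```

```bash
echo '[[[0,0,0,-0.001,0,0.05,0],[0,0,0,-0.001,0.0005,0.095,0],[0,0,0,-0.001,0.0005,0.12,0],[0,0,0,-0.001,0.0005,0.129,0],[0,0,0,-0.001,0.0005,0.131,0]]]' > next.json && python3 steer.py next.json 50;echo '[[[0,0,0,0,0,0,0],[0,0,0,0,0,0.0005,0],[0,0,0,0,0,0.001,0]]]' > next.json && python3 steer.py next.json 50; python3 to.py .5162 -.1103 .047 1.5065
```

```text
t: 29.4
ee_pos: [0.5166, -0.1109, 0.0536]
ee_rot: [-2.29, -2.151, 0.0]
wrist_force: [-0.8, 0.0, -1.6]
grip_width: 0.504
grasp_force: 51.7
t: 29.78
ee_pos: [0.5172, -0.1119, 0.0537]
ee_rot: [2.29, 2.148, 0.001]
wrist_force: [0.1, 1.0, -1.5]
grip_width: 0.506
grasp_force: 51.7
[0.0018, 0.0005, 0.0002, 0.0016, -0.0011, 0.0067]
```

```bash
echo '[[[0,0,0,0.001,-0.001,0.002,0],[0,0,0,0.001,-0.001,0.004,0],[0,0,0,0.001,-0.001,0.005,0],[0,0,0,0.001,-0.001,0.005,0]]]' > next.json && python3 steer.py next.json 50;echo '[[[0,0,0,0,0,0.001,0],[0,0,0,0,0,0.001,0]]]' > next.json && python3 steer.py next.json 50
```

```text
t: 30.28
ee_pos: [0.5153, -0.1105, 0.0474]
ee_rot: [-2.291, -2.149, 0.0]
wrist_force: [0.5, -0.0, -1.9]
grip_width: 0.505
grasp_force: 51.7
t: 30.52
ee_pos: [0.5156, -0.1106, 0.0472]
ee_rot: [2.291, 2.149, 0.0]
wrist_force: [-1.0, 1.2, 1.3]
grip_width: 0.504
grasp_force: 51.9
```

Contact. Release, rise and back off for a last look.

```bash
echo '[[[0,0,0,0,0,0,0],[0,0,0,0,0,0,0.6],[0,0,0,0,0,0,0.8],[0,0,0,0,0,0,1],[0,0,0,0,0,0,1]]]' > next.json && python3 steer.py next.json 20;echo '[[[0,0,0,0,0,-0.04,1],[0,0,0,0,0,-0.1,1],[0,0,0,0,0,-0.16,1],[0,0,0,0,0,-0.2,1],[0,0,0,0,0,-0.2,1]]]' > next.json && python3 steer.py next.json 50; echo '[[[0,0,0,-0.08,0,0,1],[0,0,0,-0.08,0,0,1],[0,0,0,-0.08,0,0,1],[0,0,0,-0.08,0,0,1]]]' > next.json && python3 steer.py next.json; python3 - <<'E'
from h import *
from rig import arm, probe_bus, grab_frame, get_calibration
s=probe_bus.sense();im=grab_frame("wrist")
c=wcal(s,get_calibration("wrist"));p=proj([[.5162,-.1111,.088],[.5117,-.181,.12],[.5072,-.2509,.12],[.5027,-.3207,.088]],c);print(p)
im=im[:,:,::-1].copy()
for q in p: cv2.drawMarker(im,(int(round(q[0])),int(round(q[1]))),(255,0,255),0,7,1)
cv2.imwrite("pics/w12.png",cv2.resize(im[0:360,120:420],None,fx=1.6,fy=1.6))
E
```

```text
t: 31.15
ee_pos: [0.5156, -0.1106, 0.0466]
ee_rot: [2.291, 2.149, 0.0]
wrist_force: [-0.2, 0.1, -0.5]
grip_width: 1.006
grasp_force: 0.0
t: 31.78
ee_pos: [0.5177, -0.1113, 0.2517]
ee_rot: [2.285, 2.144, 0.007]
wrist_force: [0.5, 0.6, -0.2]
grip_width: 0.999
grasp_force: 0.0
t: 32.28
ee_pos: [0.5101, -0.1893, 0.2459]
ee_rot: [-2.289, -2.149, -0.0]
wrist_force: [0.1, -0.1, 0.4]
grip_width: 1.0
grasp_force: 0.0
[[279.92793355 104.44869059]
 [279.89863551 192.41406056]
 [279.7762333  270.15186202]
 [279.60307326 318.3456405 ]]
```

View pics/w12.png

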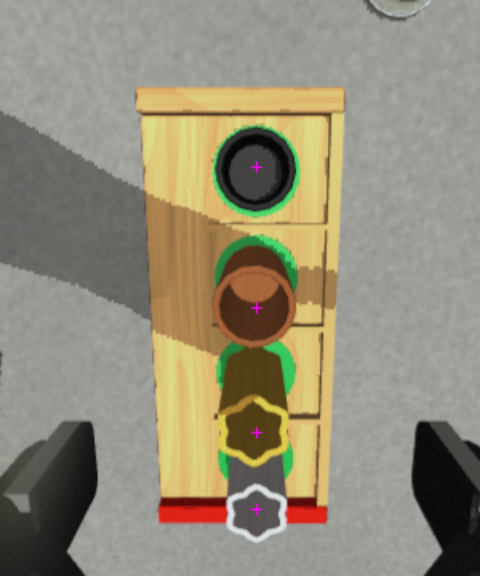

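All four vases stand upright. Their rims, black (257,170), copper (255,306), brass (254,431) and alu (257,512), sit within about 2 px of the markers at their pads' middles. The order from the red end is alu, brass, copper, black, as required. The arm is clear, so I hand the job in.

```bash
python3 -c "
from rig import arm, probe_bus, grab_frame, get_calibration
print(arm.job_done())"
```

```text
the job is handed in; nothing more can be done
None
```

All four vases stand upright on the packing rack in batch order from the red end (alu, brass, copper, black), each within about 2 mm of its pad's middle by the wrist camera; the job was handed in at about 32 s.

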